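# Centre-punch the drill spot on a bracket blank

## Robot

A 6-joint arm with a two-finger parallel gripper is mounted at the origin on the work surface. World frame = base frame: x ahead of the robot, y to its left, z up, the work surface at z = 0. Lengths are in m, angles in rad, forces in N, time in s.
With the tool pointing down it reaches from about 0.35 to 0.975 m from the base axis. Payload 4.9 kg.
Tool frame: the origin (TCP) lies at the very end of the fingers, on their centre line; the grasp point (between the pads) lies ctrl.grip_point_offset behind it (ctrl.grip_point_offset is the distance from the TCP to the grasp point, in m); z points along the fingers, y is the direction in which the jaws open and shut (so a half turn about z gives the same grasp; the last joint's range is limited). The gripper opens to 85 mm and grips with 20 to 120 N. Pads are 22 mm wide; open, the fingers measure 114 mm over their backs; the gripper's body (76 mm by 85 mm) begins 54 mm behind the grasp point. The pads swing forward as they close: fully open they stand 13 mm farther back than shut.
Start: joints at [-1.387, 0.053, 1.613, -0, 1.476, -0.119], TCP at [0.186, -0.597, 0.231] pointing down, gripper open.
Joint ranges: [-3.01, 3.01], [-1.01, 2.22], [0.06, 2.58], [-1.02, 4.17], [0.09, 2.62], [-3.14, 3.14]. Speed limits (rad/s): [2.57, 2.57, 3.14, 3.14, 3.14, 3.14].

## Interface

Orientations are given as a rotation vector (axis times angle).
In Python, from station import ctrl gives the robot as it stands. The module is installed in compiled form; this text tells all that it offers.
- The arm moves only by the shell command python3 -m creep 'ROWS' [FORCE]. ROWS is JSON, a list of rows, each a list of 5 numbers: the closure in counts, from 0 (fully open) to 255 (shut), then the shift along the tool's x, y, z in mm, then the turn about the tool's z in rad. A call has 1 to 12 rows; each row is the pose to reach, as a shift and turn from the pose commanded when the call began, along the tool's axes at that moment; what a row does not reach only later rows make up. A row lasts 1/12 s, in which the tool goes at most 41.7 mm and 7.16 degrees, less where a joint would pass 70% of its speed; a pose out of reach is approached as far as the arm can. A call with a gripper value outside its range is refused whole. The fingers move at their own pace and stop on an object; FORCE is the grip in N (left out, the last holds). Time passes only in rows, so rows that repeat a pose let the fingers close. It gives the time, the measured TCP pose, the force and the opening at its end, in the units of the state.
- ctrl.get_obs(): the state, without advancing time (a new reading comes with each control period).
- ctrl.get_image(name): name is "scene" or "side" or "wrist"; returns the picture (384x512x3 uint8, red, green, blue); there is no depth.
- ctrl.calibration(name): a dict with "fx", "fy", "cx", "cy" (pixels), "R" (3x3) and "t" (3): a world point X has camera coordinates R X + t. Camera axes: x right, y down, z forward; pixel columns grow to the right and rows downward; lengths in m; the calibration is good to about 2 mm. The wrist camera is an equidistant fisheye: a pixel r from the principal point sees the ray r / f radians off the axis. A picture is of the moment at which its call begins: read the wrist's pose just before it. calibration takes no time and is no camera call; for the wrist camera it gives the pose at the moment of the call.
- ctrl.finish_job(): hands the job in, once; it reports no verdict.
Trained networks look in the newest picture that a camera, given by its name, has taken for a name from the list of things; names that differ only in an ending like _2 or _b are one class to them, and where a whole thing is asked for, a point or a joint stands for the part that bears it (a point fixed in the world has none). Each returns a list of dicts, best first, with "conf" (0 to 1); they miss things now and then, are a little off and sometimes report something else, mostly with a low value. They report only what shows in the picture. A call takes as long as a camera call. They do not tell look-alikes from the thing itself.
- ctrl.boxes_of(camera, label): "rect" ([left, top, width, height] in pixels, round what is visible of it).
- ctrl.outline_of(camera, label): "mask" (384x512 bool, what is visible of it) and "rect" ([left, top, width, height] in pixels, round what is visible of it).
The state is a dict: "t": time; "q": joint angles; "dq": joint speeds; "effort": joint torques, N m; "tool_pos": TCP position; "tool_rot": TCP orientation; "contact_force": force on the tool from outside, world axes, zero at the start; "wrist_torque": the same for the moment, N m; "opening": finger opening in m.
Only numpy, scipy, OpenCV 4.12 (cv2) and the standard library are available. Lean on these libraries where they do the work, as an engineer would, in place of code of your own. Each camera call takes 0.05 s, during which the arm holds its last target. There are 200 camera calls.

## Task

Take the spring-loaded centre punch (the all-steel tool with the round collar) out of the tool rack, set its tip upright inside the scribed circle on the bracket blank, and press it straight down until its hidden spring snaps. Then hang the punch back in the rack hole it came from and let go. Do not fire the punch anywhere else, and leave the other two tools in the rack alone.

Things in the scene. Friction and masses are not known exactly. Their poses are not given: they have to be found in the camera images.
- punch: Centre punch, bare steel, 0.13 kg, hanging upright, tip down, in a rack hole. Origin: on its axis at its collar's underside; z up. Collar 40 mm across, 6 mm thick (z 0 to 6). Above it the straight round grip to hold, 18 mm across (z 6 to 65), and a cap 20 mm across (to z 72). Below: body 14 mm across (to z -32), nose tapering to 8 mm (z -53), plunger 6 mm thick, tip at z -75. Any grasp yaw does.
- punch_tip (a point): The point of the punch's plunger, on the tool's axis, 75 mm below the collar's underside when the plunger is out; it moves up into the tool as the plunger is pushed in.
- plunger (a joint): How far the plunger is pushed into the punch, in m: 0 = fully out, 0.011 = stop. The push needed grows from 3 N to about 11 N at 6 mm; there the hidden spring snaps and gives way, to about 6 N at the stop. Snapped means past 8.5 mm, so drive the punch down to its 11 mm stop after the tip has touched (allow 1 to 3 mm for the give of arm and grip). It springs back out when lifted.
- spot (a point): Centre of the drill spot on the top face of the bracket blank, 30 mm above the bench: a dark scribed circle 28 mm across with a 36 mm scribed cross through it, the only such mark. It lies on the plate's long centre line, 30 mm from the middle; z up.
- blank: Bracket blank: flat aluminium plate 120 x 55 x 4 mm on a dark wooden block 140 x 75 x 26 mm that is fixed to the bench. Origin: centre of the block's underside; x along its length towards the scribed spot, z up. At the other end (-x) are two drilled holes and a screw head 3 mm high.
- rack: Tool rack, fixed to the bench: plywood shelf 70 x 250 x 12 mm on two end cheeks, its top 90 mm above the bench. Origin: centre of its underside; y along its length, z up. Three round through holes 27 mm across on its long centre line, at y = -75, 0 and 75 mm; each holds one tool hanging upright by its collar, which in which varies. Their handles stand up to 62 mm above it: carry over them.
- screwdriver: Bystander: screwdriver hanging in another hole of the rack, fat black handle 30 mm across on a black disc 36 mm across; its top is 62 mm above the shelf. Origin: underside of its disc; z up.
- awl: Bystander: awl hanging in another hole of the rack, pear-shaped wooden handle up to 34 mm across on a brass disc; its top is 54 mm above the shelf. Origin: underside of its disc; z up.
Mind the look-alikes: they are no part of the job. There is more than one size of the blank; the job needs the larger.

How it is judged:
On the way, in this order (a step that is already met when the one before it is completed fails the run):
1. the punch is lifted clear out of the rack (z of punch_tip in the frame of rack above 0.092 m), for 0.05 s.
2. with the punch upright (within 12 degrees) and its tip on the blank within 14 mm of the spot's centre, the plunger is pressed in past the snap (8.5 mm) (value of joint plunger above 0.0085 m and horizontal distance between punch_tip and spot below 0.014 m and z of punch_tip in the frame of spot below 0.005 m and angle between punch's own z axis and vertical below 0.21 rad), for 0.04 s.
At the end, for the whole second after the job is handed in: The punch hangs at rest, released, in the rack hole it came from: within 15 mm of its starting place, upright within 10 degrees, plunger out (less than 3 mm in) (distance of punch from where it was at the start of the episode below 0.015 m and angle between punch's own z axis and vertical below 0.17 rad and linear speed of punch below 0.02 m/s and value of joint plunger below 0.003 m); the robot touches nothing.
It fails at once if the punch is fired (plunger in past 8.5 mm) with its tip more than 18 mm from the spot's centre (value of joint plunger above 0.0085 m and horizontal distance between punch_tip and spot above 0.018 m).
It fails at once if the screwdriver or the awl is moved more than 20 mm or tipped more than 20 degrees (distance of any of screwdriver, awl from where it was at the start of the episode above 0.02 m or angle between any of screwdriver, awl's own z axis and vertical above 0.35 rad).
It also fails if it takes over 61 s, if anything falls off the work surface, if the arm or the gripper's body presses on something with over 40 N, if the wrist force passes 120 N, or if a joint passes its speed limit or range.

## Working session

There is one attempt and no reset: what is moved stays moved. The work goes in short steps, Python scripts to look and compute and a shell command to move; the robot and the scene stay as the last step left them, time stands still between calls to the robot, and variables do not carry over. Pictures are saved under pics/ and viewed, about 8 in all and at most 12, crops included, and the job is handed in when it is done.

```bash
mkdir -p pics
python3 - <<'E'
from station import ctrl
import cv2,numpy as np
o=ctrl.get_obs();print({k:np.round(v,3).tolist() for k,v in o.items()},ctrl.grip_point_offset)
ims=[]
for c in ("scene","side"):
    im=ctrl.get_image(c);cv2.imwrite(f"pics/{c}0.png",im[:,:,::-1])
    k=ctrl.calibration(c);print(c,{a:np.round(b,3).tolist() for a,b in k.items()})
    for l in ("punch","rack","blank","screwdriver","awl","spot"):
        try: print(l,[(np.round(b["rect"]).tolist(),round(b["conf"],2)) for b in ctrl.boxes_of(c,l)])
        except Exception as e: print(l,e)
E
```

```text
{'t': 0.0, 'q': [-1.387, 0.053, 1.614, 0.0, 1.476, -0.119], 'dq': [-0.001, -0.001, -0.0, -0.0, -0.0, 0.001], 'effort': [0.001, -39.368, -37.018, -0.0, 0.007, -0.0], 'tool_pos': [0.186, -0.596, 0.23], 'tool_rot': [-3.104, -0.474, 0.0], 'contact_force': [-1.159, -0.349, -0.367], 'wrist_torque': [0.052, 0.014, 0.027], 'opening': 0.085} 0.0187
scene {'fx': 390.287, 'fy': 390.287, 'cx': 252.488, 'cy': 194.759, 'R': [[-0.131, 0.991, 0.024], [0.535, 0.091, -0.84], [-0.835, -0.097, -0.542]], 't': [0.082, -0.2, 1.24]}
punch [([132.0, 159.0, 22.0, 42.0], 0.98)]
rack [([77.0, 176.0, 138.0, 72.0], 0.74)]
blank [([291.0, 210.0, 79.0, 50.0], 0.75), ([226.0, 190.0, 53.0, 27.0], 0.56)]
screwdriver [([169.0, 168.0, 23.0, 35.0], 0.97)]
awl [([98.0, 163.0, 17.0, 31.0], 0.56)]
spot [([294.0, 211.0, 79.0, 48.0], 0.88), ([230.0, 190.0, 49.0, 29.0], 0.62), ([172.0, 168.0, 20.0, 34.0], 0.3)]
side {'fx': 378.483, 'fy': 378.483, 'cx': 258.813, 'cy': 190.929, 'R': [[0.971, -0.239, -0.001], [-0.19, -0.769, -0.611], [0.145, 0.593, -0.792]], 't': [-0.508, 0.124, 0.726]}
punch [([296.0, 248.0, 28.0, 43.0], 0.66), ([215.0, 127.0, 44.0, 51.0], 0.49)]
rack [([269.0, 209.0, 84.0, 169.0], 0.97), ([216.0, 126.0, 43.0, 52.0], 0.63)]
blank [([216.0, 124.0, 40.0, 54.0], 0.9), ([201.0, 191.0, 35.0, 48.0], 0.66)]
screwdriver [([286.0, 214.0, 23.0, 32.0], 0.88)]
awl [([311.0, 301.0, 28.0, 35.0], 0.62)]
spot [([215.0, 127.0, 45.0, 51.0], 0.75), ([202.0, 190.0, 33.0, 48.0], 0.67)]
```

View pics/scene0.png

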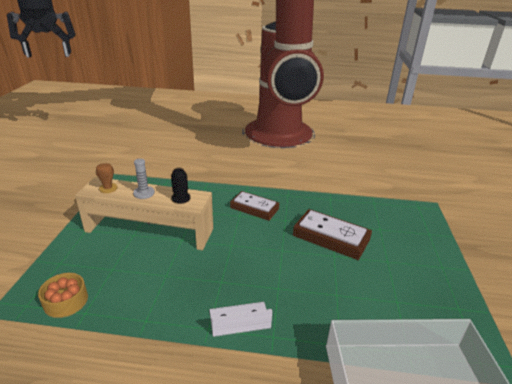

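View pics/side0.png

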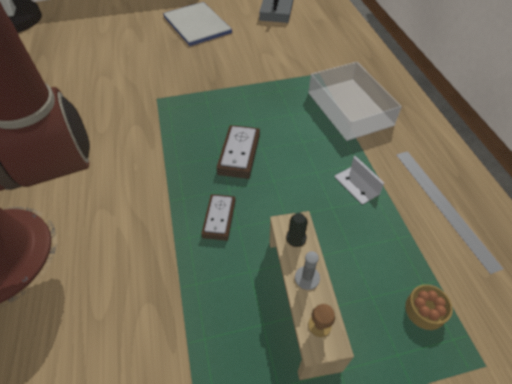

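Scene picture: awl (106,177), punch in the middle hole (143,180), screwdriver (180,185). There are two blanks: the larger at (332,232) and a smaller look-alike at (255,205). The job needs the larger; its mark is at about (347,231) in the scene view and (241,136) in the side view. I'll confirm with an enlarged crop and locate everything.

```bash
cat > h.py <<'E'
import numpy as np,cv2
from station import ctrl
from scipy.spatial.transform import Rotation as Ro
def ray(c,u,v,k=None):
    k=k or ctrl.calibration(c); R=np.array(k["R"]);t=np.array(k["t"])
    x,y=(u-k["cx"])/k["fx"],(v-k["cy"])/k["fy"]
    if c=="wrist":
        r=np.hypot(x,y); d=np.array([x/r*np.sin(r),y/r*np.sin(r),np.cos(r)]) if r>1e-9 else np.array([0,0,1.])
    else: d=np.array([x,y,1.])
    return -R.T@t,R.T@d
def onz(c,u,v,z,k=None):
    o,d=ray(c,u,v,k); return o+d*(z-o[2])/d[2]
def proj(c,X,k=None):
    k=k or ctrl.calibration(c); p=np.array(k["R"])@X+np.array(k["t"])
    if c=="wrist":
        th=np.arctan2(np.hypot(p[0],p[1]),p[2]); s=th/np.hypot(p[0],p[1])
    else: s=1/p[2]
    return np.array([k["cx"]+k["fx"]*p[0]*s,k["cy"]+k["fy"]*p[1]*s])
def intool(X):   # world point -> tool frame, mm
    o=ctrl.get_obs(); return Ro.from_rotvec(o["tool_rot"]).inv().apply(np.array(X)-o["tool_pos"])*1000
E
python3 - <<'E'
from h import *
pts={"collar":(.096,(144,193),(307,277)),"cap":(.162,(140,161),(311,254)),"scrdisc":(.093,(180,197),(297,240)),"awldisc":(.093,(107,187),(319,329)),
"spot":(.03,(347,231),(241,136)),"bigcentre":(.03,(334,230),(239,147))}
for n,(z,a,b) in pts.items(): print(n,onz("scene",*a,z).round(3),onz("side",*b,z).round(3))
a=cv2.imread("pics/scene0.png")[150:265,70:385];b=cv2.imread("pics/side0.png")[110:350,190:360]
cv2.imwrite("pics/crop.png",np.hstack([cv2.resize(a,(500,183),interpolation=cv2.INTER_CUBIC)[:183],cv2.resize(b[:104],(299,183),interpolation=cv2.INTER_CUBIC)]))
print(intool(onz("scene",144,193,.096)), ctrl.calibration("wrist"), ctrl.get_obs()["tool_pos"])
E
```

```text
collar [ 0.556 -0.22   0.096] [ 0.546 -0.226  0.096]
cap [ 0.55  -0.221  0.162] [ 0.547 -0.221  0.162]
scrdisc [ 0.553 -0.151  0.093] [ 0.551 -0.157  0.093]
awldisc [ 0.542 -0.301  0.093] [ 0.538 -0.306  0.093]
spot [0.525 0.174 0.03 ] [0.524 0.174 0.03 ]
bigcentre [0.526 0.149 0.03 ] [0.512 0.14  0.03 ]
[ 464.54899272 -249.05690595  135.33409942] {'fx': 297.3186396354542, 'fy': 297.3186396354542, 'cx': 255.94465274983034, 'cy': 189.68504977809064, 'R': array([[ 2.97733202e-01, -9.54649049e-01,  3.65369396e-04],
       [-9.17095279e-01, -2.85914708e-01,  2.77829138e-01],
       [-2.65124858e-01, -8.30540374e-02, -9.60630437e-01]]), 't': array([-0.62492718, -0.03567258,  0.37945327])} [ 0.18637617 -0.59657588  0.23136558]
```

View pics/crop.png

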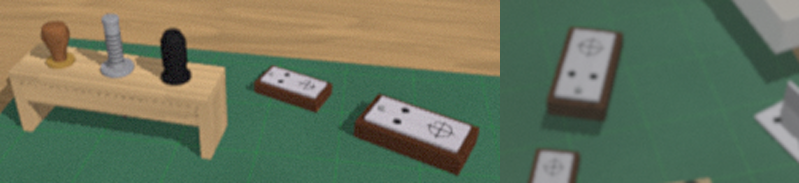

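The crop confirms it. The big blank's ring and cross are at the end away from its two holes and screw, and the steel punch is in the middle hole between the awl and the screwdriver. I'll move above the punch with the jaws turned across the rack.

```bash
python3 -m creep '[[0,30,-16,0,-0.1],[0,70,-38,0,-0.2],[0,105,-57,0,-0.3],[0,140,-76,0,-0.4],[0,175,-95,0,-0.5],[0,210,-114,0,-0.6],[0,245,-133,0,-0.7],[0,280,-152,0,-0.8],[0,315,-171,0,-0.9],[0,350,-190,0,-1.0],[0,385,-209,0,-1.1],[0,420,-228,0,-1.19]]' 40
python3 -m creep '[[0,0,0,0,0],[0,0,0,0,0],[0,0,0,0,0]]'
python3 - <<'E'
from h import *
im=ctrl.get_image("wrist")[:,:,::-1];cv2.imwrite("pics/w1.png",im)
print(intool([.549,-.223,.096]), proj("wrist",np.array([.549,-.223,.096])))
for l in ("punch","screwdriver","awl"): print(l,[(np.round(b["rect"]).tolist(),round(b["conf"],2)) for b in ctrl.boxes_of("wrist",l)])
E
```

```text
t: 1.7
tool_pos: [0.5204, -0.252, 0.2316]
tool_rot: [2.301, 2.138, 0.0]
contact_force: [-0.1, -1.1, -0.0]
opening: 0.0854
t: 1.95
tool_pos: [0.5192, -0.2537, 0.2312]
tool_rot: [-2.306, -2.133, 0.001]
contact_force: [-0.1, 0.7, -0.2]
opening: 0.0857
[ 33.5326245   27.66188805 135.22182647] [284.96565306 145.5516355 ]
punch [([264.0, 129.0, 44.0, 40.0], 0.74)]
screwdriver [([266.0, 39.0, 44.0, 47.0], 0.73)]
awl [([270.0, 205.0, 33.0, 47.0], 0.91)]
```

View pics/w1.png

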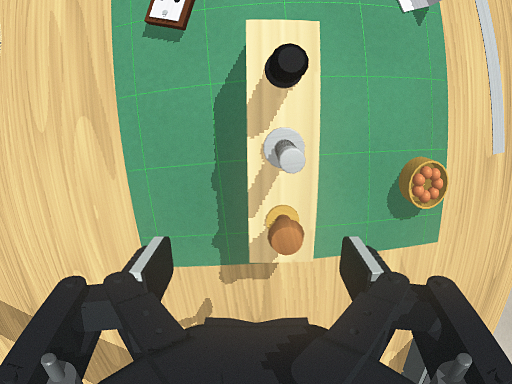

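The wrist view shows the punch between the neighbours: collar centre about (284,149), cap about (291,160). The jaws line up with the rack's width.

Run:
```python
from h import *
for u,v,z in ((284,149,.096),(291.5,160,.162),(291,59,.152),(288,238,.144)):
    X=onz("wrist",u,v,z);print(X.round(4),intool(X).round(1))
```

```text
[ 0.5477 -0.2268  0.096 ] [ 30.2  26.8 135.3]
[ 0.5472 -0.2252  0.162 ] [31.8 26.2 69.3]
[ 0.5531 -0.1506  0.152 ] [106.7  26.1  79.3]
[ 0.5431 -0.296   0.144 ] [-39.2  27.7  87.4]
```

```bash
python3 -m creep '[[0,15,13,0,0],[0,31,26,0,0],[0,31,26,25,0],[0,31,26,50,0],[0,31,26,75,0],[0,31,26,100,0],[0,31,26,110,0],[0,31,26,119,0],[0,31,26,119,0],[0,31,26,119,0]]' 80
python3 -m creep '[[120,0,0,0,0],[160,0,0,0,0],[200,0,0,0,0],[255,0,0,0,0],[255,0,0,0,0],[255,0,0,0,0],[255,0,0,0,0],[255,0,0,0,0],[255,0,0,0,0],[255,0,0,0,0]]' 80
```

```text
t: 2.98
tool_pos: [0.5479, -0.2254, 0.1132]
tool_rot: [2.306, 2.132, 0.0]
contact_force: [0.1, -0.4, 1.0]
opening: 0.0856
t: 3.82
tool_pos: [0.548, -0.2249, 0.1129]
tool_rot: [2.306, 2.133, 0.001]
contact_force: [-0.2, 0.9, 4.5]
opening: 0.0164
```

```bash
python3 -m creep '[[255,0,0,-5,0],[255,0,0,-15,0],[255,0,0,-30,0],[255,0,0,-48,0],[255,0,0,-66,0],[255,0,0,-84,0],[255,0,0,-102,0],[255,0,0,-120,0],[255,0,0,-140,0],[255,0,0,-160,0],[255,0,0,-178,0],[255,0,0,-190,0]]'
python3 -m creep '[[255,0,0,0,0],[255,0,0,0,0]]'
python3 - <<'E'
from h import *
im=ctrl.get_image("side")[:,:,::-1]
im2=ctrl.get_image("scene")[:,:,::-1]
cv2.imwrite("pics/s2.png",np.hstack([cv2.resize(im[100:340,180:380],None,fx=2,fy=2),cv2.resize(im2[60:300,60:260],None,fx=2,fy=2)]))
print(intool([.525,.174,.03]))
E
```

```text
t: 4.82
tool_pos: [0.5479, -0.2249, 0.3048]
tool_rot: [2.305, 2.132, 0.001]
contact_force: [-1.1, 0.7, -1.3]
opening: 0.0167
t: 4.98
tool_pos: [0.5477, -0.2248, 0.3027]
tool_rot: [2.306, 2.133, 0.0]
contact_force: [0.4, 0.9, -1.6]
opening: 0.0164
[395.20309066 -52.32735108 271.11607077]
```

View pics/s2.png

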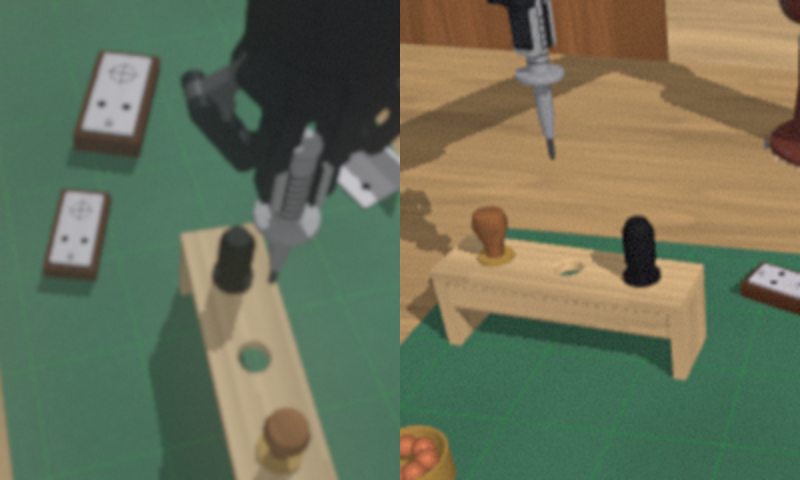

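The punch is clear and held, and the hole is empty in the middle. Next I'll check its tilt by triangulating the tip and collar.

Run:
```python
from h import *
from scipy.optimize import least_squares as ls
def tri(a,b): return ls(lambda X:np.r_[proj("scene",X)-a,proj("side",X)-b],[.55,-.22,.2]).x
tip=tri((136,138.5),(316.5,238.5));col=tri((130.3,97.5),(323,210))
d=col-tip;print(tip.round(4),col.round(4),np.linalg.norm(d),np.degrees(np.arctan2(d[:2],d[2])).round(1))
for z in (.205,.283): X=np.array([.5477,-.2248,z]);print(proj("scene",X),proj("side",X))
```

```text
[ 0.5493 -0.2225  0.2065] [ 0.5469 -0.2247  0.279 ] 0.07259250897182189 [-1.9 -1.8]
[135.39141385 138.71222702] [315.88647307 240.89282677]
[128.8946622  95.7726595] [323.67029893 207.51810983]
```

Upright within about 2°, with the tip under the TCP and about 97 mm below it. I'll carry it over to the spot, staying high.

```bash
python3 -m creep '[[255,12,-2,0,0],[255,36,-5,0,0],[255,66,-9,0,0],[255,98,-13,0,0],[255,132,-17,0,0],[255,166,-22,0,0],[255,200,-26,0,0],[255,234,-31,0,0],[255,268,-35,0,0],[255,302,-40,0,0],[255,334,-44,0,0],[255,360,-48,0,0]]'
python3 -m creep '[[255,14,-2,0,0],[255,26,-3,10,0],[255,32,-4,30,0],[255,35,-4,50,0],[255,35,-4,70,0],[255,35,-4,80,0],[255,35,-4,80,0],[255,35,-4,80,0]]'
python3 - <<'E'
from h import *
im=ctrl.get_image("wrist")[:,:,::-1]
print(proj("wrist",np.array([.525,.174,.03])))
cv2.imwrite("pics/w3.png",cv2.resize(im[60:300,130:400],None,fx=2.4,fy=2.4,interpolation=cv2.INTER_CUBIC))
import json
k=ctrl.calibration("wrist");json.dump({a:np.array(b).tolist() for a,b in k.items()},open("k.json","w"))
E
```

```text
t: 6.08
tool_pos: [0.5263, 0.1407, 0.3009]
tool_rot: [-2.303, -2.134, 0.002]
contact_force: [0.4, 0.1, -1.0]
opening: 0.0166
t: 6.75
tool_pos: [0.526, 0.1728, 0.2213]
tool_rot: [-2.306, -2.132, 0.003]
contact_force: [-0.3, 0.2, -0.9]
opening: 0.0163
[254.09455041 166.9059299 ]
```

View pics/w3.png

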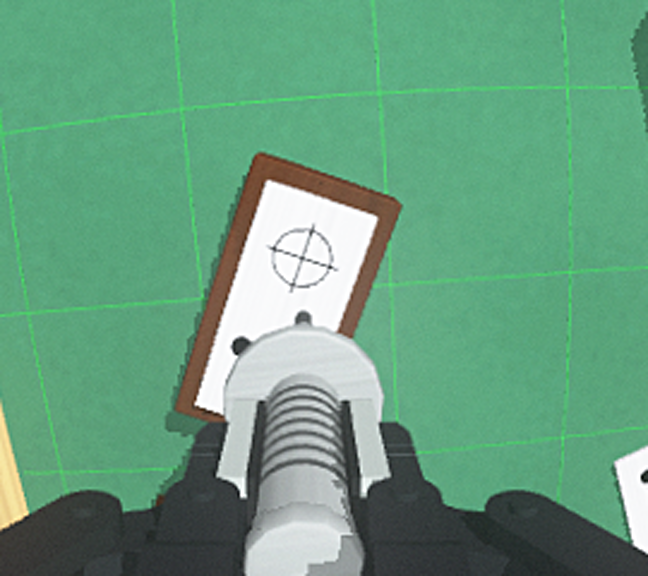

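The mark's centre is at about (256,167.5) in the full wrist image, 1–2 px from the prediction. The blank lies tilted beneath, and the hidden tip is on axis. I'll descend.

```bash
python3 -c "
from h import *
import json
k=json.load(open('k.json'));X=onz('wrist',255.8,167.5,.03,k);print(X,intool(X))"
python3 -m creep '[[255,1,0,12,0],[255,1,0,30,0],[255,1,0,48,0],[255,1,0,62,0],[255,1,0,72,0],[255,1,0,80,0],[255,1,0,84,0],[255,1,0,86,0],[255,1,0,86,0],[255,1,0,86,0]]'
python3 - <<'E'
from h import *
a=ctrl.get_image("scene")[:,:,::-1];b=ctrl.get_image("side")[:,:,::-1]
cv2.imwrite("pics/d4.png",np.hstack([cv2.resize(a[170:270,290:390],None,fx=4,fy=4,interpolation=cv2.INTER_CUBIC),cv2.resize(b[80:180,190:290],None,fx=4,fy=4,interpolation=cv2.INTER_CUBIC)]))
E
```

```text
[0.52690554 0.17314595 0.03      ] [1.89413977e-01 6.53284751e-02 1.92728677e+02]
t: 7.63
tool_pos: [0.5272, 0.1742, 0.1371]
tool_rot: [2.306, 2.133, 0.002]
contact_force: [1.1, -0.4, -0.9]
opening: 0.0163
```

View pics/d4.png

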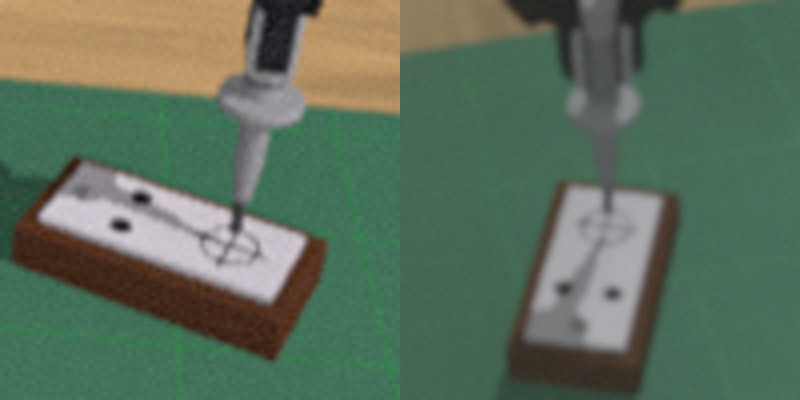

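The tip hovers about 10 mm above the circle centre in both views: (236,228) against a mark at (231,245) in the scene crop, and (607,208) against (606,228) in the side crop. I'll feel for contact.

```bash
for i in 1; do python3 -m creep '[[255,0,0,2,0],[255,0,0,4,0],[255,0,0,6,0],[255,0,0,6,0],[255,0,0,6,0]]'; done; python3 -m creep '[[255,0,0,2,0],[255,0,0,2,0],[255,0,0,2,0]]'; python3 -m creep '[[255,0,0,2,0],[255,0,0,2,0],[255,0,0,2,0]]'
```

```text
t: 8.15
tool_pos: [0.5264, 0.174, 0.13]
tool_rot: [-2.306, -2.133, 0.001]
contact_force: [-0.1, -0.2, -1.4]
opening: 0.0165
t: 8.4
tool_pos: [0.5265, 0.174, 0.1281]
tool_rot: [-2.306, -2.133, 0.0]
contact_force: [-0.9, -0.2, -1.1]
opening: 0.0163
t: 8.65
tool_pos: [0.5269, 0.1741, 0.1271]
tool_rot: [2.306, 2.133, 0.001]
contact_force: [-0.7, -0.3, 3.7]
opening: 0.0161
```

Contact at TCP z of about 0.1275. I'll press, watching the force.

```bash
python3 -m creep '[[255,0,0,1.5,0],[255,0,0,3,0],[255,0,0,4,0],[255,0,0,4,0]]'; python3 -m creep '[[255,0,0,1.5,0],[255,0,0,3,0],[255,0,0,4.5,0],[255,0,0,4.5,0]]'; python3 -m creep '[[255,0,0,1,0],[255,0,0,2,0],[255,0,0,3,0],[255,0,0,3,0],[255,0,0,3,0]]'
```

```text
t: 8.98
tool_pos: [0.5272, 0.1742, 0.1236]
tool_rot: [2.306, 2.133, 0.002]
contact_force: [-2.2, -0.6, 7.4]
opening: 0.016
t: 9.32
tool_pos: [0.5273, 0.1742, 0.1193]
tool_rot: [2.306, 2.133, 0.002]
contact_force: [-2.9, -0.9, 8.3]
opening: 0.0163
t: 9.73
tool_pos: [0.5272, 0.1742, 0.116]
tool_rot: [2.306, 2.133, 0.002]
contact_force: [-2.2, -0.9, 5.6]
opening: 0.0161
```

```bash
python3 -m creep '[[255,0,0,0.7,0],[255,0,0,1.5,0],[255,0,0,1.5,0],[255,0,0,1.5,0]]'
```

```text
t: 10.07
tool_pos: [0.5274, 0.1742, 0.1156]
tool_rot: [2.306, 2.133, 0.002]
contact_force: [-3.8, -0.1, 10.1]
opening: 0.0165
```

```bash
python3 -m creep '[[255,0,0,1,0],[255,0,0,2,0],[255,0,0,2,0],[255,0,0,2,0]]'
```

```text
t: 10.4
tool_pos: [0.5278, 0.1744, 0.1151]
tool_rot: [2.305, 2.133, 0.003]
contact_force: [-6.2, -0.9, 17.2]
opening: 0.0159
```

Force went 7→8→5.6 and then rose stiffly to 17 N, so the spring snapped and the plunger is at its stop. I'll lift and go back.

```bash
python3 -m creep '[[255,0,0,-5,0],[255,0,0,-15,0],[255,0,0,-30,0],[255,0,0,-48,0],[255,0,0,-66,0],[255,0,0,-84,0],[255,0,0,-102,0],[255,0,0,-120,0],[255,0,0,-140,0],[255,0,0,-160,0],[255,0,0,-178,0],[255,0,0,-190,0]]'
python3 -m creep '[[255,-12,2,0,0],[255,-36,5,0,0],[255,-66,9,0,0],[255,-98,13,0,0],[255,-132,17,0,0],[255,-166,22,0,0],[255,-200,26,0,0],[255,-234,31,0,0],[255,-268,35,0,0],[255,-302,40,0,0],[255,-334,44,0,0],[255,-360,48,0,0]]'
python3 -m creep '[[255,-16,2,0,0],[255,-30,4,0,0],[255,-37,4,0,0],[255,-37,4,0,0],[255,-37,4,0,0],[255,-37,4,0,0]]'
python3 - <<'E'
from h import *
im=ctrl.get_image("side")[:,:,::-1]
im2=ctrl.get_image("scene")[:,:,::-1]
cv2.imwrite("pics/s5.png",np.hstack([cv2.resize(im[170:320,250:350],None,fx=4,fy=4),cv2.resize(im2[60:210,85:185],None,fx=4,fy=4)]))
print(intool([.548,-.2249,.1129]))
E
```

```text
t: 11.4
tool_pos: [0.5271, 0.1741, 0.3027]
tool_rot: [2.306, 2.132, 0.003]
contact_force: [1.2, 0.6, -1.2]
opening: 0.016
t: 12.4
tool_pos: [0.5452, -0.1916, 0.299]
tool_rot: [-2.307, -2.13, 0.003]
contact_force: [0.7, 0.1, -0.6]
opening: 0.0162
t: 12.9
tool_pos: [0.5477, -0.2247, 0.3013]
tool_rot: [-2.305, -2.135, -0.001]
contact_force: [0.3, 0.2, -1.5]
opening: 0.0161
[ -0.22148301   0.22071965 188.61159205]
```

View pics/s5.png

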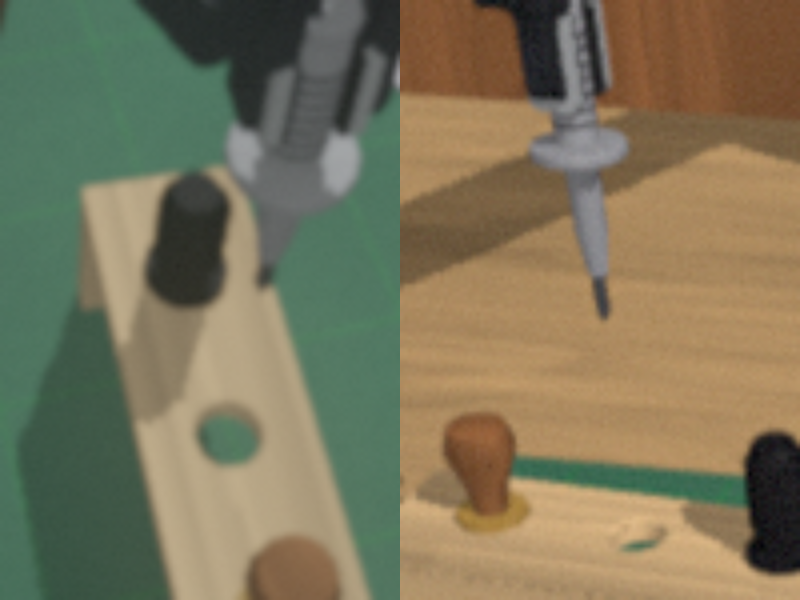

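Same tip pixels as before within 1–2 px, and the hole is open straight below. I'll lower it in stages.

```bash
python3 -m creep '[[255,0,0,12,0],[255,0,0,34,0],[255,0,0,56,0],[255,0,0,74,0],[255,0,0,90,0],[255,0,0,100,0],[255,0,0,100,0]]'; python3 -m creep '[[255,0,0,7,0],[255,0,0,17,0],[255,0,0,27,0],[255,0,0,36,0],[255,0,0,40,0],[255,0,0,40,0]]'
```

```text
t: 13.58
tool_pos: [0.5459, -0.2244, 0.1974]
tool_rot: [-2.302, -2.13, 0.003]
contact_force: [-0.2, 0.2, -1.6]
opening: 0.0163
t: 14.08
tool_pos: [0.5467, -0.2254, 0.1594]
tool_rot: [-2.304, -2.131, 0.001]
contact_force: [-0.6, 0.3, -2.0]
opening: 0.0165
```

```bash
python3 -m creep '[[255,0,0,7,0],[255,0,0,15,0],[255,0,0,23,0],[255,0,0,31,0],[255,0,0,37,0],[255,0,0,42,0],[255,0,0,44,0],[255,0,0,44,0],[255,0,0,44,0]]'
```

```text
t: 14.83
tool_pos: [0.5477, -0.2258, 0.1174]
tool_rot: [2.306, 2.133, 0.0]
contact_force: [0.6, -0.3, -0.6]
opening: 0.016
```

```bash
python3 -m creep '[[255,0,0,1,0],[255,0,0,2,0],[255,0,0,3,0],[255,0,0,3,0],[255,0,0,3,0]]';  python3 -m creep '[[255,0,0,1,0],[255,0,0,1,0],[255,0,0,1,0]]'
```

```text
t: 15.25
tool_pos: [0.5475, -0.2258, 0.1143]
tool_rot: [2.306, 2.133, 0.0]
contact_force: [-0.2, 0.2, -1.0]
opening: 0.016
t: 15.5
tool_pos: [0.5475, -0.2258, 0.1132]
tool_rot: [-2.306, -2.133, 0.0]
contact_force: [0.1, 0.4, -1.8]
opening: 0.0162
```

```bash
python3 -m creep '[[255,0,0,1,0],[255,0,0,1,0],[255,0,0,1,0]]';  python3 -m creep '[[255,0,0,1,0],[255,0,0,1,0],[255,0,0,1,0]]'
```

```text
t: 15.75
tool_pos: [0.5477, -0.2259, 0.1129]
tool_rot: [2.306, 2.133, 0.0]
contact_force: [-2.2, -0.1, 2.4]
opening: 0.0162
t: 16.0
tool_pos: [0.5477, -0.2259, 0.1129]
tool_rot: [2.306, 2.133, -0.0]
contact_force: [-4.1, 2.2, 8.6]
opening: 0.0165
```

Collar seated at TCP z 0.1129, the same as at the grasp. I'll open slowly and retreat upwards.

```bash
python3 -m creep '[[255,0,0,-1,0],[215,0,0,-1,0],[200,0,0,-1,0],[185,0,0,-1,0],[165,0,0,-1,0],[130,0,0,-1,0],[80,0,0,-1,0],[0,0,0,-1,0],[0,0,0,-1,0],[0,0,0,-1,0],[0,0,0,-1,0],[0,0,0,-1,0]]'
python3 -m creep '[[0,0,0,-5,0],[0,0,0,-15,0],[0,0,0,-30,0],[0,0,0,-50,0],[0,0,0,-75,0],[0,0,0,-100,0],[0,0,0,-125,0],[0,0,0,-150,0],[0,0,0,-165,0],[0,0,0,-170,0],[0,0,0,-170,0],[0,0,0,-170,0]]'
python3 - <<'E'
from h import *
a=ctrl.get_image("scene")[:,:,::-1];b=ctrl.get_image("side")[:,:,::-1]
a0=cv2.imread("pics/scene0.png");b0=cv2.imread("pics/side0.png")
f=lambda i,y,x:cv2.resize(i[y:y+150,x:x+150],None,fx=2,fy=2,interpolation=cv2.INTER_CUBIC)
cv2.imwrite("pics/e6.png",np.vstack([np.hstack([f(a0,130,70),f(a,130,70)]),np.hstack([f(b0,205,240),f(b,205,240)])]))
for c in ("scene","side"):
  for l in ("punch","screwdriver","awl"): print(c,l,[(np.round(q["rect"]).tolist(),round(q["conf"],2)) for q in ctrl.boxes_of(c,l)[:1]])
print(ctrl.get_obs()["tool_pos"])
E
```

```text
t: 17.0
tool_pos: [0.5475, -0.2258, 0.1123]
tool_rot: [2.306, 2.133, 0.0]
contact_force: [-0.1, 0.4, 0.5]
opening: 0.0855
t: 18.0
tool_pos: [0.5472, -0.2256, 0.2813]
tool_rot: [-2.305, -2.132, 0.001]
contact_force: [0.5, 0.2, -0.8]
opening: 0.0854
scene punch [([131.0, 158.0, 24.0, 40.0], 0.69)]
scene screwdriver [([173.0, 170.0, 17.0, 32.0], 0.67)]
scene awl [([95.0, 166.0, 19.0, 26.0], 0.55)]
side punch [([294.0, 253.0, 26.0, 37.0], 0.76)]
side screwdriver [([284.0, 211.0, 26.0, 36.0], 0.77)]
side awl [([309.0, 301.0, 25.0, 35.0], 0.85)]
[ 0.54732946 -0.22566836  0.28152903]
```

View pics/e6.png

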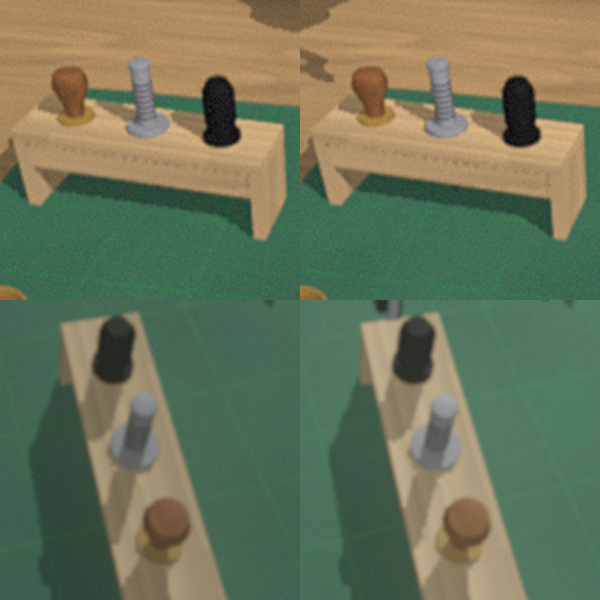

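The before and after views match: the punch stands upright in the middle hole (scene about (143,178)), the neighbours have not moved, and the gripper is clear.

```bash
python3 -c "
from station import ctrl
print(ctrl.finish_job())"
```

```text
the job is handed in; nothing more can be done
None
```

I took the punch from the middle rack hole, fired it once on the larger blank's scribed circle, hung it back in the same hole and let go. The job is handed in; it gave no verdict.

- **Aim:** the last wrist measurement put the tool centre within 1 mm of the spot's centre. I judged the tip's position by eye only, about 10 mm above the mark in both cameras.
- **Firing:** the push force rose to about 8 N, dropped to 5.6 N, then climbed stiffly to 17 N after about 12 mm of travel. I take that as the snap followed by the stop, because the plunger itself could not be read directly.
- **Upright:** the held punch measured within about 3° of vertical before pressing. After pressing, its tip was within 2–3 pixels of where it had been.
- **Return:** the collar seated at the same height as at the grasp. In the before and after pictures the punch matches to about a pixel. The screwdriver and awl look unmoved, and their detector boxes differ by only a few pixels.
- **End state:** the gripper was open and 0.28 m above the bench, about 18 s into the run.

No check failed or disagreed.

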